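# Push the jam jars home in the lane and shut the gate

## Robot

A 6-joint arm with a two-finger parallel gripper is mounted at the origin on the work surface. World frame = base frame: x ahead of the robot, y to its left, z up, the work surface at z = 0. Lengths are in m, angles in degrees, forces in N, time in s.
With the tool pointing down it reaches from about 0.275 to 0.725 m from the base axis. Payload 5.6 kg.
Tool frame: the origin (TCP) lies midway between the tips of the shut fingers; the grasp point (between the pads) lies 19 mm behind it (r.hold_point_z is the z of the grasp point in the tool frame, in m); z points along the fingers, y is the direction in which the jaws open and shut (so a half turn about z gives the same grasp; the last joint's range is limited). The gripper opens to 85 mm and grips with 20 to 120 N. Pads are 22 mm wide; open, the fingers measure 114 mm over their backs; the gripper's body (76 mm by 85 mm) begins 54 mm behind the grasp point. The pads swing forward as they close: fully open they stand 13 mm farther back than shut.
Start: joints at [-48.037, 14.616, 6.199, 0, -81.583, -16.306], TCP at [0.238, -0.496, 0.207] pointing down, gripper open.
Joint ranges: [-168.99, 168.99], [-69.2, 112.95], [-62.41, 85.93], [-164.36, 98.24], [-168.68, -3.75], [-174.98, 174.98]. Speed limits (degrees/s): [147.25, 147.25, 180, 180, 180, 180].

## Interface

Orientations are given as [roll, pitch, yaw] about the fixed x, y, z axes, in that order (R = Rz(yaw) Ry(pitch) Rx(roll)).
In Python, from station import telemetry, viewer, finish_job, r gives the robot as it stands.
- The arm moves only by the shell command python3 -m jog 'ROWS' [FORCE]. ROWS is JSON, a list of rows, each a list of 5 numbers: the opening, from 0 (shut) to 1 (fully open), then the shift along the tool's x, y, z in mm, then the turn about the tool's z in rad. A call has 1 to 20 rows; each row is the pose to reach, as a shift and turn from the pose commanded when the call began, along the tool's axes at that moment; what a row does not reach only later rows make up. A row lasts 1/12 s, in which the tool goes at most 41.7 mm and 7.16 degrees, less where a joint would pass 70% of its speed; a pose out of reach is approached as far as the arm can. A call with a gripper value outside its range is refused whole. The fingers move at their own pace and stop on an object; FORCE is the grip in N (left out, the last holds). Time passes only in rows, so rows that repeat a pose let the fingers close. It gives the time, the measured TCP pose, the force and the opening at its end, in the units of the state.
- telemetry.get_obs(): the state, without advancing time (a new reading comes with each control period).
- viewer.snapshot(name): name is "scene" or "top" or "wrist"; returns (picture, depth): 400x640x3 uint8, red, green, blue; 400x640 float32, m along the optical axis (not along the pixel's ray), 0 where there is no reading.
- viewer.camera_model(name): a dict with "fx", "fy", "cx", "cy" (pixels), "D" ([k1, k2, p1, p2, k3] as OpenCV has them; the pictures are not rectified), "xyz" and "rotation" of the camera in the world. Camera axes: x right, y down, z forward; pixel columns grow to the right and rows downward; lengths in m; the calibration is good to about 2 mm. A picture is of the moment at which its call begins: read the wrist's pose just before it. camera_model takes no time and is no camera call; for the wrist camera it gives the pose at the moment of the call.
- finish_job(): hands the job in, once; it reports no verdict.
The state is a dict: "clock": time; "joint_positions": joint angles; "joint_vel": joint speeds; "joint_efforts": joint torques, N m; "ee_pos": TCP position; "eef_rot": TCP orientation; "ft_force": force on the tool from outside, world axes, zero at the start; "ft_torque": the same for the moment, N m; "finger_gap": opening from 0.0 (shut) to 1.0 (fully open).
Only numpy, scipy, OpenCV 4.12 (cv2) and the standard library are available. Lean on these libraries where they do the work, as an engineer would, in place of code of your own. Each camera call takes 0.05 s, during which the arm holds its last target.

## Task

Push the row of four brass-lidded jam jars along the lane, as one train, until the first jar is fully against the blue end stop and all four stand closed up behind it; then push the orange gate fully shut across the lane behind the last jar. Only push: do not grip, lift or tip the jars, and leave the spare jar, cup, apple and lids where they are.

Things in the scene. Friction and masses are not known exactly. Their poses are not given: they have to be found in the camera images.
- lane: fixed jar lane: white floor strip, top 6 mm above the bench, between aluminium walls (4 mm thick, tops 18 mm above the bench, 47 mm apart), 315 mm long, open at the rear, blue end stop in front. Origin on the bench under the middle of the stop's face; +x runs along the lane to the stop, +y to the gate's hinge side, z up. Jars that are home have their centres at x = -22, -66, -110, -154 mm.
- stop_top (a point): middle of the top edge of the blue end stop's face (x = 0, y = 0, z = 40 mm in the lane's frame). The stop is 56 mm wide and 12 mm thick.
- jar1: jam jar, 44 mm across, 46 mm tall, plus a brass-coloured lid 41 mm across and 12 mm thick (58 mm in all), 100 to 200 g; origin at the centre of its underside, z up. First in the row, nearest the stop. The four jars start in the lane touching or within 0.5 mm of each other, the first one's centre 82 to 132 mm before the stop.
- jar2: jam jar, 44 mm across, 46 mm tall, plus a brass-coloured lid 41 mm across and 12 mm thick (58 mm in all), 100 to 200 g; origin at the centre of its underside, z up. Second in the row. The four jars start in the lane touching or within 0.5 mm of each other, the first one's centre 82 to 132 mm before the stop.
- jar3: jam jar, 44 mm across, 46 mm tall, plus a brass-coloured lid 41 mm across and 12 mm thick (58 mm in all), 100 to 200 g; origin at the centre of its underside, z up. Third in the row. The four jars start in the lane touching or within 0.5 mm of each other, the first one's centre 82 to 132 mm before the stop.
- jar4: jam jar, 44 mm across, 46 mm tall, plus a brass-coloured lid 41 mm across and 12 mm thick (58 mm in all), 100 to 200 g; origin at the centre of its underside, z up. Last in the row, farthest from the stop: the one to push on. The four jars start in the lane touching or within 0.5 mm of each other, the first one's centre 82 to 132 mm before the stop.
- gate (a joint): angle a (rad) of the orange gate about its upright pivot: 0 = shut, bar straight across the lane at a hard stop, 8 mm behind a row that is home; grows as it opens. Bar points from the pivot along (-sin a, -cos a) in the lane's x, y: at 1.57 to the rear, beyond that it leans outward (limit 2.4). Starts at 1.75 to 2.1. Takes under 2 N at the bar, stays where left, cannot shut on a row far from home.
- gate_pivot (a point): the gate's pivot axis at the bar's mid-height, at x = -187.5, y = 37, z = 31 mm in the lane's frame. Hub 18 mm across.
- gate_tip (a point): the free end of the gate's bar, on its centre line at mid-height, 66 mm from the pivot. The bar is 7 mm thick, and 22 mm tall, from 20 to 42 mm above the bench.
- spare_jar: bystander: a jar of the same size with a white lid, standing outside the lane on the side away from the gate; origin at the centre of its underside. Leave it alone.
- cup: bystander: open steel cup, 68 mm across the rim, 70 mm tall, outside the lane near its rear on the side away from the gate; origin at the centre of its underside. Leave it alone.
- apple: bystander: red apple, 70 mm across, 64 mm tall plus a short stem, outside the lane near the stop, on the gate's side; origin at the centre of its underside. Leave it alone.
- lid_stack: bystander: a stack of brass-coloured lids in one piece, 43 mm across and 24 mm tall, on the bench beyond the stop; origin at the centre of its underside. Leave it alone.
There are look-alikes about, which are no part of the job. What is shaped like the jar4 but pink or purple is not meant.

How it is judged (in metres and radians):
On the way, in this order (a step that is already met when the one before it is completed fails the run):
1. all four jars pushed home against the end stop while the gate is still open (x of jar1 in the frame of lane above -0.027 m and x of jar2 in the frame of lane above -0.071 m and x of jar3 in the frame of lane above -0.115 m and x of jar4 in the frame of lane above -0.159 m and value of joint gate above 0.6 rad), for 0.2 s.
2. gate pushed shut behind the row (value of joint gate below 0.1 rad), for 0.2 s.
At the end, for the whole second after the job is handed in: Every jar stands upright (within 0.1 rad) on the lane floor between the walls, at rest, no more than 5 mm short of its place in a closed row against the end stop, and the gate is within 0.1 rad of shut (x of jar1 in the frame of lane above -0.027 m and x of jar2 in the frame of lane above -0.071 m and x of jar3 in the frame of lane above -0.115 m and x of jar4 in the frame of lane above -0.159 m and y of jar1 in the frame of lane between -0.006 and 0.006 m and z of each of jar1, jar2, jar3, jar4 in the frame of lane below 0.01 m and angle between each of jar1, jar2, jar3, jar4's own z axis and vertical below 0.1 rad and y of jar2 in the frame of lane between -0.006 and 0.006 m and y of jar3 in the frame of lane between -0.006 and 0.006 m and y of jar4 in the frame of lane between -0.006 and 0.006 m and linear speed of each of jar1, jar2, jar3, jar4 below 0.02 m/s and value of joint gate below 0.1 rad); the robot touches nothing.
It fails at once if a jar of the row is lifted or tipped (z of any of jar1, jar2, jar3, jar4 in the frame of lane above 0.016 m or angle between any of jar1, jar2, jar3, jar4's own z axis and vertical above 0.4 rad).
It fails at once if a jar of the row leaves the lane (y of any of jar1, jar2, jar3, jar4 in the frame of lane above 0.015 m or y of any of jar1, jar2, jar3, jar4 in the frame of lane below -0.015 m).
It fails at once if a jar of the row is taken between the fingers ((horizontal distance between the grasp point and jar1 below 0.012 m and height (world z) of the grasp point below 0.058 m and contact force between the fingers and jar1 above 0.5 N) or (horizontal distance between the grasp point and jar2 below 0.012 m and height (world z) of the grasp point below 0.058 m and contact force between the fingers and jar2 above 0.5 N) or (horizontal distance between the grasp point and jar3 below 0.012 m and height (world z) of the grasp point below 0.058 m and contact force between the fingers and jar3 above 0.5 N) or (horizontal distance between the grasp point and jar4 below 0.012 m and height (world z) of the grasp point below 0.058 m and contact force between the fingers and jar4 above 0.5 N)).
It fails at once if the spare jar, cup, apple or lids are disturbed (distance of any of spare_jar, apple, cup, lid_stack from where it was at the start of the episode above 0.02 m or angle between any of spare_jar, apple, cup, lid_stack's own z axis and vertical above 0.4 rad).
It also fails if it takes over 50 s, if anything falls off the work surface, if the arm or the gripper's body presses on something with over 40 N, if the wrist force passes 120 N, or if a joint passes its speed limit or range.

## Working session

There is one attempt and no reset: what is moved stays moved. The work goes in short steps, Python scripts to look and compute and a shell command to move; the robot and the scene stay as the last step left them, time stands still between calls to the robot, and variables do not carry over. Pictures are saved under pics/ and viewed, and the job is handed in when it is done.

```bash
mkdir -p pics; ls; python3 - <<'E'
from station import telemetry, viewer, r
import cv2,numpy as np
print(telemetry.get_obs(), r.hold_point_z)
for n in ("scene","top","wrist"):
    p,d=viewer.snapshot(n); cv2.imwrite(f"pics/{n}0.png",p[:,:,::-1]); np.save(f"pics/{n}0_d.npy",d)
    print(n,viewer.camera_model(n))
E
```

```text
pics
{'clock': 0.0, 'joint_positions': array([-4.80376114e+01,  1.46532008e+01,  6.12874713e+00, -2.91587359e-02,
       -8.15845425e+01, -1.63064359e+01]), 'joint_vel': array([ 0.02974714,  0.06557849,  0.01101938,  0.14213292, -0.00702167,
       -0.08043626]), 'joint_efforts': array([ 8.59977426e-04, -3.86631882e+01,  2.37950742e+01,  5.36550969e+00,
       -5.98416809e-03,  1.80965702e-05]), 'ee_pos': array([ 0.23794105, -0.49523389,  0.20587593]), 'eef_rot': array([ 1.79887291e+02, -2.92701284e-03, -1.54348339e+02]), 'ft_force': array([0.13645835, 0.79249504, 0.25137042]), 'ft_torque': array([ 0.0203132 ,  0.05624412, -0.00930259]), 'finger_gap': 0.9987552732748505} -0.0187
scene {'fx': 420.1227371133424, 'fy': 420.1227371133424, 'cx': 323.8921144872887, 'cy': 199.39699060770346, 'D': array([0.0385809, 0.       , 0.       , 0.       , 0.       ]), 'xyz': array([0.91511987, 0.36302261, 0.70559296]), 'rotation': array([-144.34979929,    0.74849112,  136.08304538])}
top {'fx': 368.1346405980118, 'fy': 368.1346405980118, 'cx': 320.7375376429774, 'cy': 196.20453772117358, 'D': array([-0.07874415,  0.        ,  0.        ,  0.        ,  0.        ]), 'xyz': array([0.47604513, 0.01215915, 0.69547818]), 'rotation': array([-1.67380414e+02,  3.41541053e-02, -9.11986017e+01])}
wrist {'fx': 327.1041645715584, 'fy': 327.1041645715584, 'cx': 316.617323725752, 'cy': 200.15649207168897, 'D': array([-0.02466297,  0.        ,  0.        ,  0.        ,  0.        ]), 'xyz': array([ 0.16999827, -0.52991846,  0.37385629]), 'rotation': array([ 1.62487841e+02, -8.85382733e-02,  1.15674909e+02])}
```

View pics/scene0.png

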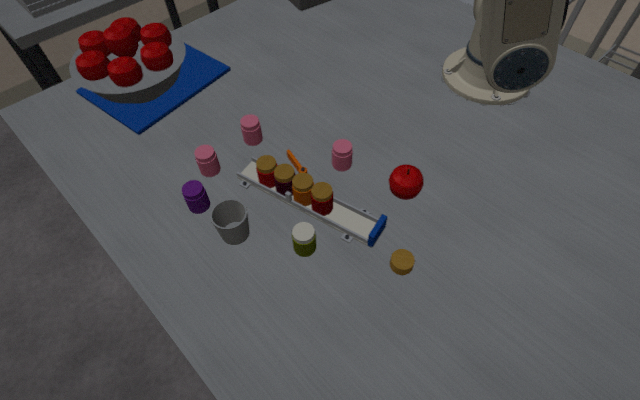

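View pics/top0.png

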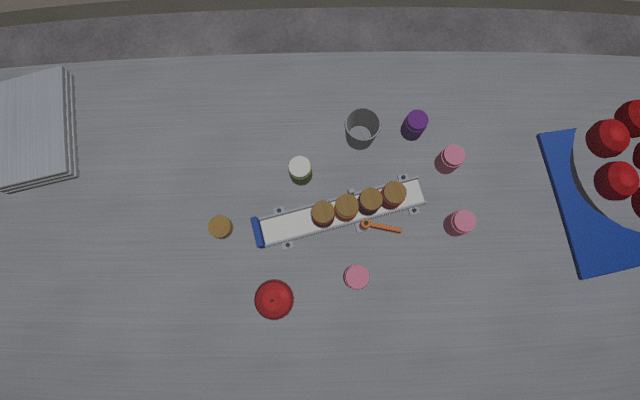

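View pics/wrist0.png

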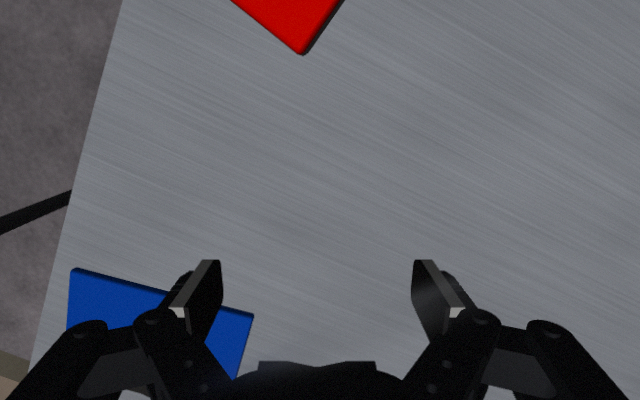

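The top view shows the blue stop at about (258,232), four brass lids from (322,213) to (395,194), and the gate hub at (365,225) with its bar trailing to (400,230). The spare jar is at (300,168), the cup at (362,128), the apple at (274,300) and a pink decoy at (357,277).

```bash
cat > h.py <<'E'
import numpy as np, cv2
from scipy.spatial.transform import Rotation as Ro
from station import viewer
def rays(n,uv,cm=None):
    c=cm or viewer.camera_model(n)
    K=np.array([[c["fx"],0,c["cx"]],[0,c["fy"],c["cy"]],[0,0,1]])
    p=cv2.undistortPoints(np.float64(uv).reshape(-1,1,2),K,c["D"]).reshape(-1,2)
    d=np.c_[p,np.ones(len(p))]@Ro.from_euler("xyz",c["rotation"],degrees=True).as_matrix().T
    return c["xyz"],d
def plane(n,uv,z,cm=None):
    o,d=rays(n,uv,cm); return o+d*((z-o[2])/d[:,2])[:,None]
def comps(mask,amin=30):
    k,l,s,c=cv2.connectedComponentsWithStats(mask.astype(np.uint8))
    return [(c[i],s[i],l==i) for i in range(1,k) if s[i][4]>=amin]
def hsv(bgr): return cv2.cvtColor(bgr,cv2.COLOR_BGR2HSV)
E
python3 - <<'E'
from h import *
np.set_printoptions(precision=4,suppress=True)
im=cv2.imread("pics/top0.png");H=hsv(im);print(H[213,322],H[228,385],H[232,258],H[225,366])
h,s,v=H[...,0],H[...,1],H[...,2]
roi=np.zeros(h.shape,bool);roi[100:320,190:480]=1
for nm,m,z in (("brass",(h>12)&(h<25)&(s>100)&(v>70),.064),("blue",(h>100)&(h<125)&(s>150),.04),("orange",(h>5)&(h<14)&(s>150)&(v>100),.042)):
    for c,st,mm in comps(m&roi):
        print(nm,c,st,plane("top",[c],z)[0])
cv2.imwrite("pics/crop0.png",cv2.resize(im[150:260,200:440],None,fx=3.3,fy=3.3,interpolation=cv2.INTER_CUBIC))
E
```

```text
[ 19 110 130] [ 13 156 147] [111 145 139] [ 12 137 134]
brass [394.5737 192.0375] [384 182  22  22 373] [ 0.6222 -0.1211  0.064 ]
brass [370.8615 198.4861] [360 188  23  22 397] [ 0.6114 -0.0784  0.064 ]
brass [346.8082 205.2038] [335 194  24  24 417] [ 0.6003 -0.0357  0.064 ]
brass [322.5652 211.4348] [312 201  23  22 391] [0.5902 0.007  0.064 ]
brass [219.6328 226.2804] [208 216  24  22 403] [0.5676 0.1863 0.064 ]
orange [379.4017 225.9316] [361 219  41  13 117] [ 0.5656 -0.0944  0.042 ]
```

View pics/crop0.png

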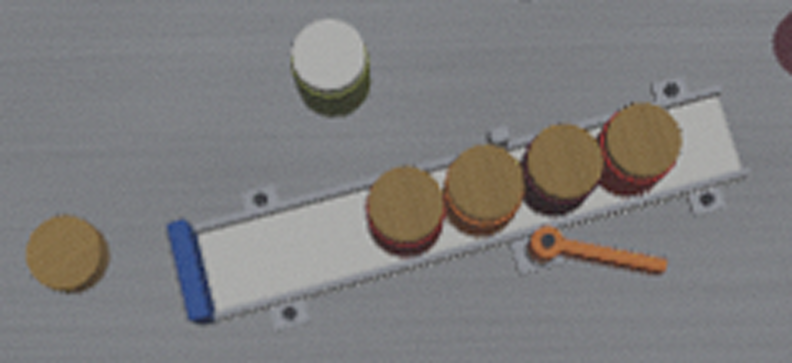

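```bash
python3 - <<'E'
from h import *
np.set_printoptions(precision=4,suppress=True)
# top: stop, strip, gate
im=cv2.imread("pics/top0.png");H=hsv(im);h,s,v=H[...,0],H[...,1],H[...,2]
roi=np.zeros(h.shape,bool);roi[100:320,190:480]=1
j=np.array([[.6222,-.1211],[.6114,-.0784],[.6003,-.0357],[.5902,.007]])
u=np.polyfit(np.arange(4),j,1)[0]; u/=np.linalg.norm(u); n=np.array([-u[1],u[0]])
print("u",u,np.degrees(np.arctan2(u[1],u[0])))
c,st,mm=max(comps((h>95)&(h<125)&(s>110)&roi),key=lambda q:q[1][4])
ys,xs=np.nonzero(mm);P=plane("top",np.c_[xs,ys],.04)[:,:2]
j0=j.mean(0);L=np.c_[(P-j0)@u,(P-j0)@n]
print("blue top-plane lane ext rel rowmid",st,np.percentile(L,[2,50,98],axis=0))
box=cv2.minAreaRect(np.float32(P)*1000);print(box)
c,st,mm=max(comps((h>5)&(h<16)&(s>120)&(v>90)&roi&(np.arange(400)[:,None]>217)),key=lambda q:q[1][4])
ys,xs=np.nonzero(mm);P=plane("top",np.c_[xs,ys],.042)[:,:2];L=np.c_[(P-j0)@u,(P-j0)@n]
print("gate",st); hub=L[L[:,0]>L[:,0].max()-.018]
print("hub",hub.mean(0),L.max(0),L.min(0)); tip=L[L[:,0]<L[:,0].min()+.01];print("tip",tip.mean(0))
# scene
im=cv2.imread("pics/scene0.png");H=hsv(im);h,s,v=H[...,0],H[...,1],H[...,2]
for p in((385,230),(297,162),(267,163)):print(H[p[1],p[0]])
roi=np.zeros(h.shape,bool);roi[130:280,230:440]=1
for nm,m,z in (("brass",(h>12)&(h<25)&(s>100)&(v>70),.064),("orange",(h>5)&(h<14)&(s>150)&(v>100),.042)):
    for c,st,mm in comps(m&roi,40):
        p=plane("scene",[c],z)[0];print(nm,c,st,p,(p[:2]-j0)@u,(p[:2]-j0)@n)
cv2.imwrite("pics/crops0.png",cv2.resize(im[130:280,230:430],None,fx=4,fy=4,interpolation=cv2.INTER_CUBIC))
E
```

```text
u [-0.2433  0.97  ] 104.08043611594127
blue top-plane lane ext rel rowmid [251 217  14  30 224] [[ 0.1808 -0.0264]
 [ 0.1874  0.0007]
 [ 0.1937  0.0257]]
((560.9462890625, 124.71466064453125), (55.124515533447266, 13.415740966796875), 14.599947929382324)
gate [361 219  41  13 176]
hub [-0.0039  0.0374] [0.005  0.0674] [-0.0622  0.029 ]
tip [-0.0569  0.0637]
[108  12 106]
[ 12 220 144]
[ 20 166 106]
brass [307.8533 183.5115] [287 150  46  52 784] [ 0.5979 -0.0232  0.064 ] 0.034773536479467224 -0.00030517010157912527
brass [265.4876 162.3926] [256 155  20  16 242] [ 0.6222 -0.1224  0.064 ] -0.06732044325844169 0.00016204215237918682
brass [283.374  171.4046] [274 164  20  16 262] [ 0.6119 -0.0794  0.064 ] -0.02312684131935892 -0.0002378882288524464
brass [401.3718 260.0023] [390 249  25  25 433] [0.5959 0.2088 0.064 ] 0.2603254425999219 -0.05482098276829585
```

View pics/crops0.png

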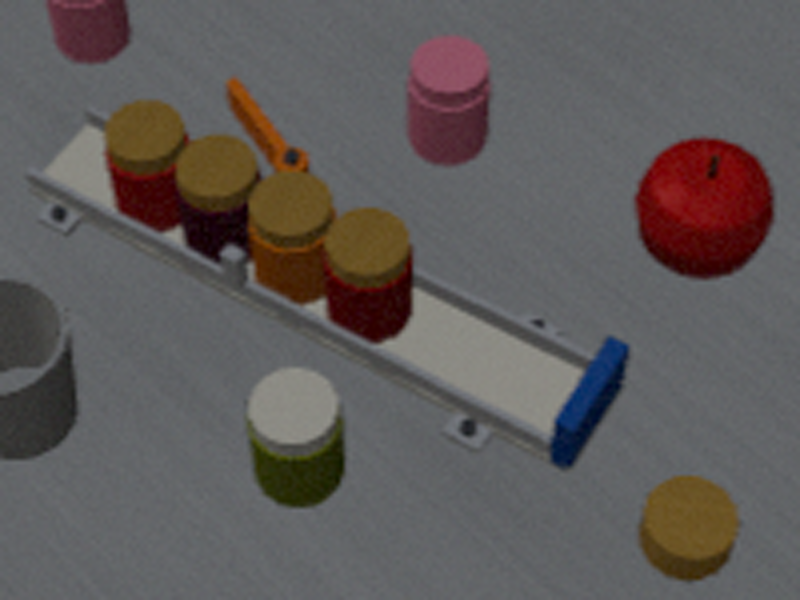

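```bash
python3 -m jog '[[0,-40,10,0,-0.11],[0,-80,20,0,-0.22],[0,-120,30,0,-0.33],[0,-160,40,0,-0.44],[0,-200,51,0,-0.55],[0,-240,61,0,-0.66],[0,-280,71,0,-0.77],[0,-320,82,0,-0.88],[0,-360,92,0,-0.99],[0,-400,102,0,-1.1],[0,-440,112,0,-1.21],[0,-480,122,0,-1.32],[0,-499,127,0,-1.369],[0,-499,127,0,-1.369],[0,-499,127,0,-1.369],[0,-499,127,0,-1.369]]'
cat > st.py <<'E'
from h import *
from station import telemetry
import sys
np.set_printoptions(precision=4,suppress=True)
u=np.array([-.2433,.97]);n=np.array([-u[1],u[0]]);O=np.array([.5617,.1194])
def lane(p): p=np.atleast_2d(p)[:,:2]-O; return np.c_[p@u,p@n]*1000
if __name__=="__main__":
    o=telemetry.get_obs(); print("t",round(o["clock"],2),"pos",o["ee_pos"],"rot",o["eef_rot"],"lane mm",lane(o["ee_pos"])[0],"F lane",np.r_[o["ft_force"][:2]@u,o["ft_force"][:2]@n,o["ft_force"][2]])
    im,d=viewer.snapshot("top");cv2.imwrite(f"pics/{sys.argv[1]}_top.png",cv2.resize(im[100:320,190:480,::-1],None,fx=2.7,fy=2.7,interpolation=cv2.INTER_CUBIC))
    im,d=viewer.snapshot("wrist");cv2.imwrite(f"pics/{sys.argv[1]}_wr.png",im[:,:,::-1])
E
python3 st.py a
```

```text
clock: 1.48
ee_pos: [0.6326, -0.1655, 0.2065]
eef_rot: [180.0, 0.0, -75.9]
ft_force: [-0.7, -1.2, 0.6]
finger_gap: -0.001
t 1.48 pos [ 0.6326 -0.1655  0.2065] rot [179.9519   0.0029 -75.941 ] lane mm [-293.5645    0.5055] F lane [-0.9935  0.9238  0.6393]
```

View pics/a_wr.png

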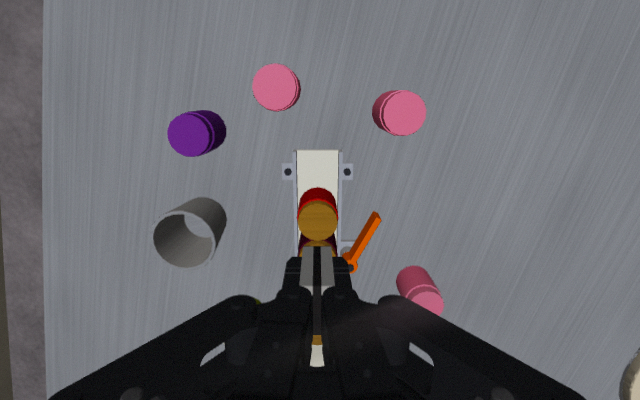

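View pics/a_top.png

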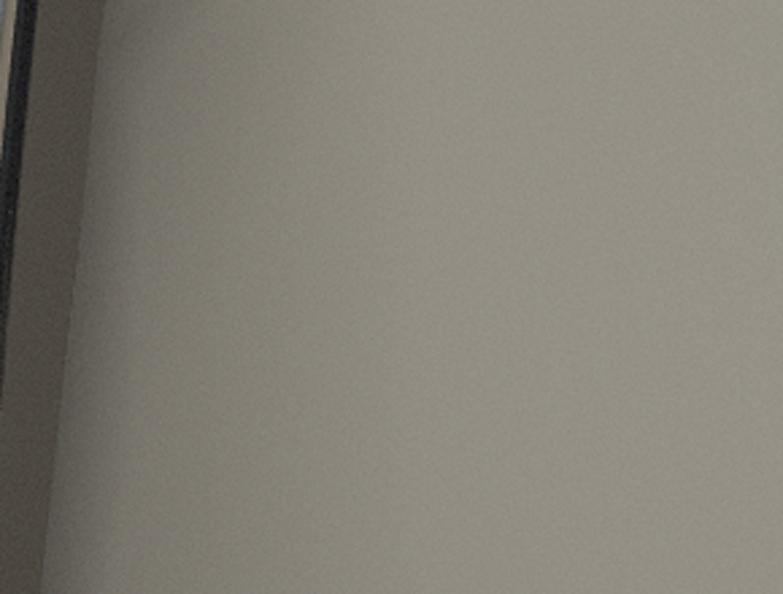

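The wrist view looks along the lane with the rear upward: jar4's lid is at (318,221), the gate bar runs from (350,265) to (377,215), and the shut fingertips are at (317,250), centred on the lane.

```bash
python3 - <<'E'
from st import *
im=cv2.imread("pics/a_wr.png");H=hsv(im);h,s,v=H[...,0],H[...,1],H[...,2]
m=(h>14)&(h<25)&(s>120)&(v>70)&(np.arange(400)[:,None]<245)&(abs(np.arange(640)-318)<30)
for c,st,mm in comps(m,100):
    cs,_=cv2.findContours(mm.astype(np.uint8),0,2);(x,y),rr=cv2.minEnclosingCircle(max(cs,key=len))
    p=plane("wrist",[(x,y),(x-rr,y),(x+rr,y)],.064);print(st,x,y,rr,p,lane(p))
p=plane("wrist",[(301,150),(336,150),(317,150)],.006);print("rear",lane(p))
m=(h>5)&(h<14)&(s>150)&(v>120)&(np.arange(640)>335)&(np.arange(640)<390)
for c,st,mm in comps(m,100):
    ys,xs=np.nonzero(mm);L=lane(plane("wrist",np.c_[xs,ys],.042));print("gate",st,L.min(0),L.max(0),cv2.minAreaRect(np.float32(L)))
E
```

```text
[ 298  201   40   44 1304] 317.5 223.89535522460938 23.161420822143555 [[ 0.6214 -0.1221  0.064 ]
 [ 0.6443 -0.1163  0.064 ]
 [ 0.5985 -0.1278  0.064 ]] [[-248.7498    0.8391]
 [-248.7735  -22.7975]
 [-248.7197   24.4785]]
rear [[-315.216   -17.5967]
 [-315.1791   21.9141]
 [-315.1951    0.4644]]
gate [343 211  38  62 473] [-254.8557   29.6476] [-180.5755   69.0765] ((-218.99766540527344, 47.56022644042969), (21.435102462768555, 76.42772674560547), 67.74822998046875)
```

```bash
python3 -m jog '[[0,0,0,35,0],[0,0,0,70,0],[0,0,0,100,0],[0,0,0,125,0],[0,0,0,145,0],[0,0,0,160,0],[0,0,0,172,0],[0,0,0,180,0],[0,0,0,180,0],[0,0,0,180,0]]'; python3 - <<'E'
from st import *
o=telemetry.get_obs();print(lane(o["ee_pos"]),o["ee_pos"])
im,d=viewer.snapshot("scene");cv2.imwrite("pics/b_sc.png",cv2.resize(im[100:280,220:430,::-1],None,fx=3.3,fy=3.3,interpolation=cv2.INTER_CUBIC))
E
```

```text
clock: 2.42
ee_pos: [0.6328, -0.1659, 0.0273]
eef_rot: [-180.0, -0.0, -75.9]
ft_force: [0.8, -0.3, -0.1]
finger_gap: -0.001
[[-293.9925    0.4329]] [ 0.6328 -0.1659  0.0273]
```

View pics/b_sc.png

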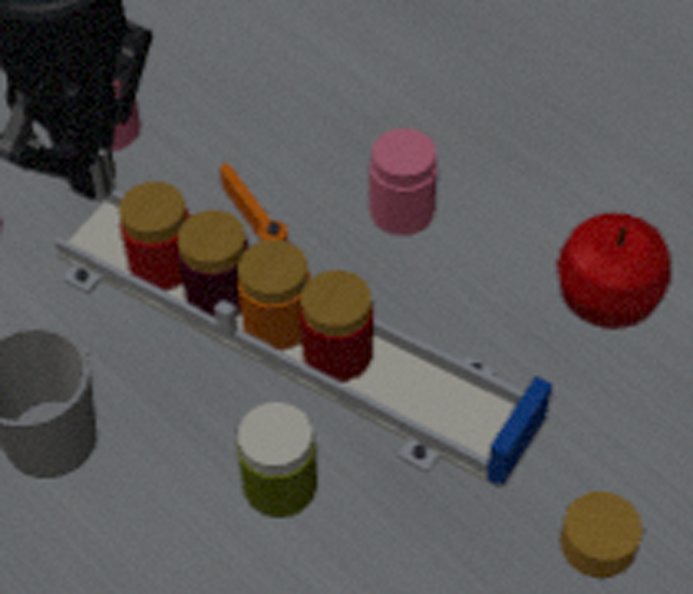

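```bash
python3 -m jog '[[0,-3,0,2,0],[0,-7,0,2,0],[0,-10,0,2,0],[0,-14,0,2,0],[0,-18,0,2,0],[0,-22,0,2,0],[0,-26,0,2,0],[0,-31,0,2,0],[0,-36,0,2,0],[0,-41,0,2,0],[0,-46,0,2,0],[0,-51,0,2,0],[0,-56,0,2,0],[0,-61,0,2,0],[0,-66,0,2,0],[0,-70,0,2,0],[0,-74,0,2,0],[0,-77,0,2,0],[0,-80,0,2,0],[0,-80,0,2,0]]'; python3 - <<'E'
from st import *
o=telemetry.get_obs();print(lane(o["ee_pos"]),o["ee_pos"])
im,d=viewer.snapshot("scene");cv2.imwrite("pics/c_sc.png",cv2.resize(im[100:280,220:430,::-1],None,fx=3.3,fy=3.3,interpolation=cv2.INTER_CUBIC))
E
```

```text
clock: 4.13
ee_pos: [0.6136, -0.087, 0.0251]
eef_rot: [-180.0, -0.0, -75.9]
ft_force: [1.2, -3.6, 3.2]
finger_gap: 0.002
[[-212.8678   -0.1335]] [ 0.6136 -0.087   0.0251]
```

View pics/c_sc.png

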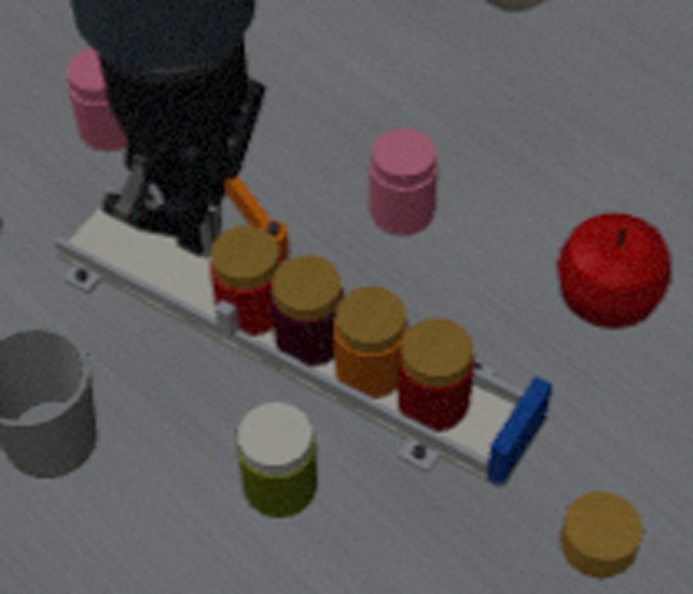

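The row moved as one train: the lids run from (245,250) to (437,345), with a gap still in front of the stop at (520,430), and the gate is unmoved.

```bash
python3 -m jog '[[0,-3,0,0,0],[0,-6,0,0,0],[0,-9,0,0,0],[0,-12,0,0,0],[0,-15,0,0,0],[0,-17,0,0,0],[0,-19,0,0,0],[0,-20,0,0,0],[0,-21,0,0,0],[0,-22,0,0,0],[0,-23,0,0,0],[0,-23,0,0,0]]'; python3 - <<'E'
from st import *
o=telemetry.get_obs();print(lane(o["ee_pos"]),o["ft_force"][:2]@u)
im,d=viewer.snapshot("scene");cv2.imwrite("pics/d_sc.png",im[:,:,::-1])
H=hsv(im[:,:,::-1]);h,s,v=[H[...,i] for i in range(3)]
m=(h>15)&(h<25)&(s>100)&(v>70);roi=np.zeros(m.shape,bool);roi[150:260,270:385]=1
for c,st,mm in comps(m&roi,60):print(c,st,lane(plane("scene",[c],.064)))
E
```

```text
clock: 5.18
ee_pos: [0.608, -0.0656, 0.0251]
eef_rot: [-180.0, -0.0, -75.9]
ft_force: [1.1, -3.7, 4.3]
finger_gap: -0.003
[[-190.71      0.0677]] -3.850437804213294
[302.8022 180.8633] [293 173  21  18 278] [[-159.1129   -0.048 ]]
[321.7239 190.5623] [312 182  21  19 297] [[-115.2181   -0.7947]]
[352.0031 205.7565] [331 192  43  30 653] [[-48.4544  -1.3025]]
```

```bash
python3 -m jog '[[0,-1,0,0,0],[0,-2,0,0,0],[0,-3,0,0,0],[0,-4,0,0,0],[0,-4,0,0,0],[0,-4,0,0,0]]'; python3 -m jog '[[0,-1,0,0,0],[0,-2,0,0,0],[0,-2,0,0,0],[0,-2,0,0,0]]'
```

```text
clock: 5.73
ee_pos: [0.6071, -0.0617, 0.0251]
eef_rot: [-180.0, -0.0, -75.9]
ft_force: [1.1, -4.5, 5.4]
finger_gap: -0.002
clock: 6.07
ee_pos: [0.6066, -0.0598, 0.0251]
eef_rot: [-180.0, -0.0, -75.9]
ft_force: [1.8, -5.3, 4.8]
finger_gap: -0.001
```

```bash
python3 -m jog '[[0,-1,0,0,0],[0,-2,0,0,0],[0,-2,0,0,0],[0,-2,0,0,0]]'; python3 - <<'E'
from st import *
o=telemetry.get_obs();print(lane(o["ee_pos"]),o["ft_force"][:2]@u)
im,d=viewer.snapshot("scene");cv2.imwrite("pics/e_sc.png",cv2.resize(im[130:280,250:430,::-1],None,fx=4,fy=4,interpolation=cv2.INTER_CUBIC))
H=hsv(im[:,:,::-1]);h,s,v=[H[...,i] for i in range(3)]
m=(h>15)&(h<25)&(s>100)&(v>70);roi=np.zeros(m.shape,bool);roi[150:260,270:387]=1
for c,st,mm in comps(m&roi,60):print(c,st,lane(plane("scene",[c],.064)))
E
```

```text
clock: 6.4
ee_pos: [0.6064, -0.0592, 0.0253]
eef_rot: [-180.0, -0.1, -75.9]
ft_force: [2.7, -10.2, 2.6]
finger_gap: 0.002
[[-184.1672    0.0974]] -10.526574803847915
[305.4823 182.2199] [296 174  21  18 282] [[-152.8254   -0.1198]]
[335.0831 197.3594] [315 184  41  30 626] [[-85.1984  -1.2075]]
[365.0904 211.9127] [354 203  23  19 332] [[-21.1478  -0.7176]]
```

View pics/e_sc.png

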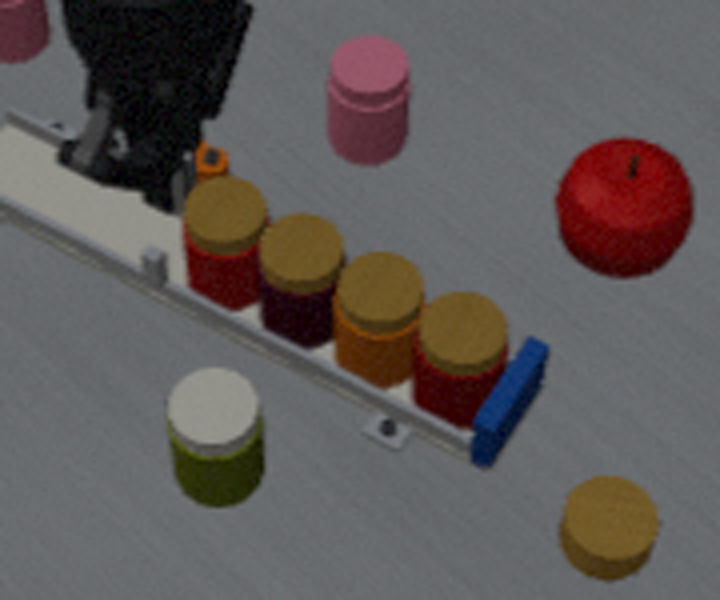

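Force jumped to 10.5 N while motion stalled, and jar1's lid at (462,332) stands against the stop. I'll give a last firm press, hold, then back off and lift.

```bash
python3 -m jog '[[0,-1,0,0,0],[0,-1,0,0,0],[0,-1,0,0,0],[0,-1,0,0,0]]' && python3 -m jog '[[0,5,0,0,0],[0,15,0,0,0],[0,25,0,0,0],[0,35,0,0,0],[0,35,0,-20,0],[0,35,0,-50,0],[0,35,0,-80,0],[0,35,0,-80,0]]'; python3 - <<'E'
from st import *
o=telemetry.get_obs();print(lane(o["ee_pos"]),o["ee_pos"])
im,d=viewer.snapshot("scene");cv2.imwrite("pics/f_sc.png",cv2.resize(im[130:280,250:430,::-1],None,fx=4,fy=4,interpolation=cv2.INTER_CUBIC))
H=hsv(im[:,:,::-1]);h,s,v=[H[...,i] for i in range(3)]
m=(h>15)&(h<25)&(s>100)&(v>70);roi=np.zeros(m.shape,bool);roi[150:260,270:387]=1
for c,st,mm in comps(m&roi,60):print(c,st,lane(plane("scene",[c],.064)))
im,d=viewer.snapshot("wrist");cv2.imwrite("pics/f_wr.png",im[:,:,::-1])
H=hsv(im[:,:,::-1]);h,s,v=[H[...,i] for i in range(3)]
m=(h>5)&(h<14)&(s>150)&(v>120)
for c,st,mm in comps(m,100):
    ys,xs=np.nonzero(mm);L=lane(plane("wrist",np.c_[xs,ys],.042));print("gate",st,L.min(0),L.max(0),cv2.minAreaRect(np.float32(L)))
E
```

```text
clock: 6.78
ee_pos: [0.6064, -0.0591, 0.0254]
eef_rot: [-180.0, -0.2, -75.9]
ft_force: [2.8, -11.8, 3.9]
finger_gap: 0.002
clock: 7.45
ee_pos: [0.6179, -0.0917, 0.1113]
eef_rot: [-179.4, -0.2, -75.9]
ft_force: [1.6, 0.1, 0.7]
finger_gap: -0.001
[[-218.4073   -3.1861]] [ 0.6179 -0.0917  0.1113]
[305.438  182.1825] [296 174  20  18 274] [[-152.9493   -0.088 ]]
[324.5556 191.7743] [315 184  21  17 288] [[-109.0808   -0.4223]]
[354.6758 206.8737] [334 193  43  28 657] [[-42.9838  -0.9074]]
gate [ 358  162   59   90 1035] [-250.6425   29.7523] [-180.1919   70.1738] ((-215.92359924316406, 47.55598831176758), (21.348011016845703, 74.89542388916016), 67.93560791015625)
```

View pics/f_wr.png

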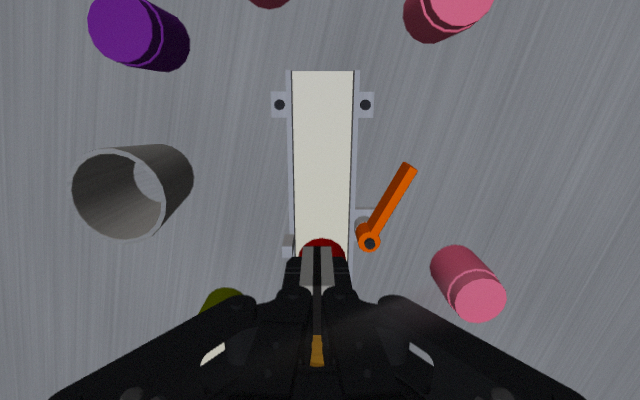

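View pics/f_sc.png

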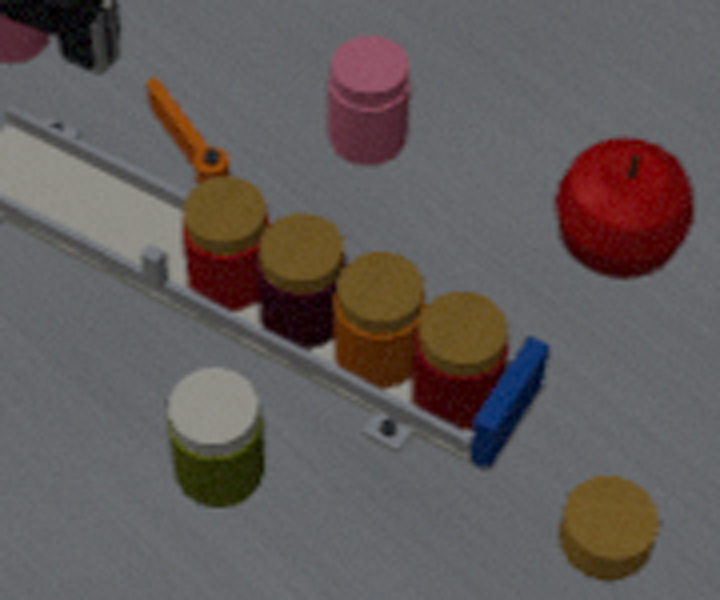

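```bash
python3 - <<'E'
from st import *
o=telemetry.get_obs();c=lane(o["ee_pos"])[0];print(c,o["ee_pos"],o["eef_rot"])
pv=np.array([-187.5,37]);
for a in list(np.arange(2.1,0,-.15))+[0]:
    d=np.array([-np.sin(a),-np.cos(a)]);m=np.array([-np.cos(a),np.sin(a)])
    rr=3.5+10*abs(m[0])+14.5*abs(m[1]); C=pv+43*d+rr*m
    print(round(a,2),C.round(1), "from start(-212,92) tool x,y:",(-(C-[-212,92])*[1,-1]).round(0))
E
```

```text
[-216.7893   -0.6552] [ 0.6151 -0.0907  0.1059] [-179.8362    0.021   -75.932 ]
2.1 [-214.    76.9] from start(-212,92) tool x,y: [  2. -15.]
1.95 [-219.8   72.1] from start(-212,92) tool x,y: [  8. -20.]
1.8 [-224.9   66.1] from start(-212,92) tool x,y: [ 13. -26.]
1.65 [-228.9   59.1] from start(-212,92) tool x,y: [ 17. -33.]
1.5 [-231.7   52.6] from start(-212,92) tool x,y: [ 20. -39.]
1.35 [-233.8   46.9] from start(-212,92) tool x,y: [ 22. -45.]
1.2 [-235.1   40.7] from start(-212,92) tool x,y: [ 23. -51.]
1.05 [-235.3   33.9] from start(-212,92) tool x,y: [ 23. -58.]
0.9 [-234.3   26.8] from start(-212,92) tool x,y: [ 22. -65.]
0.75 [-232.    19.6] from start(-212,92) tool x,y: [ 20. -72.]
0.6 [-228.2   12.8] from start(-212,92) tool x,y: [ 16. -79.]
0.45 [-223.1    6.5] from start(-212,92) tool x,y: [ 11. -86.]
0.3 [-216.8    1. ] from start(-212,92) tool x,y: [  5. -91.]
0.15 [-209.3   -3.2] from start(-212,92) tool x,y: [ -3. -95.]
0.0 [-201.   -6.] from start(-212,92) tool x,y: [-11. -98.]
0 [-201.   -6.] from start(-212,92) tool x,y: [-11. -98.]
```

Next I shift out to the gate's outer side at height and then go down. The bar spans z 20–42 mm, so a tip at 26 mm clears the 18 mm walls.

```bash
python3 -m jog '[[0,-1,18,0,0],[0,-2,38,0,0],[0,-3,58,0,0],[0,-4,76,0,0],[0,-5,88,0,0],[0,-5,92,0,0],[0,-5,92,0,0],[0,-5,92,20,0],[0,-5,92,45,0],[0,-5,92,65,0],[0,-5,92,75,0],[0,-5,92,79,0],[0,-5,92,79,0],[0,-5,92,79,0]]'; python3 - <<'E'
from st import *
o=telemetry.get_obs();print(lane(o["ee_pos"]),o["ee_pos"])
im,d=viewer.snapshot("scene");cv2.imwrite("pics/g_sc.png",cv2.resize(im[100:280,220:430,::-1],None,fx=3.3,fy=3.3,interpolation=cv2.INTER_CUBIC))
im,d=viewer.snapshot("wrist");cv2.imwrite("pics/g_wr.png",im[:,:,::-1])
E
```

```text
clock: 8.72
ee_pos: [0.5247, -0.1082, 0.0265]
eef_rot: [-179.9, -0.0, -75.9]
ft_force: [0.5, -0.8, 0.4]
finger_gap: 0.0
[[-211.748    91.2109]] [ 0.5247 -0.1082  0.0265]
```

View pics/g_wr.png

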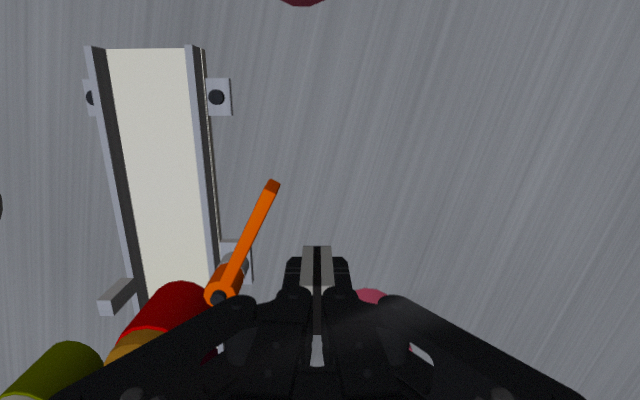

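View pics/g_sc.png

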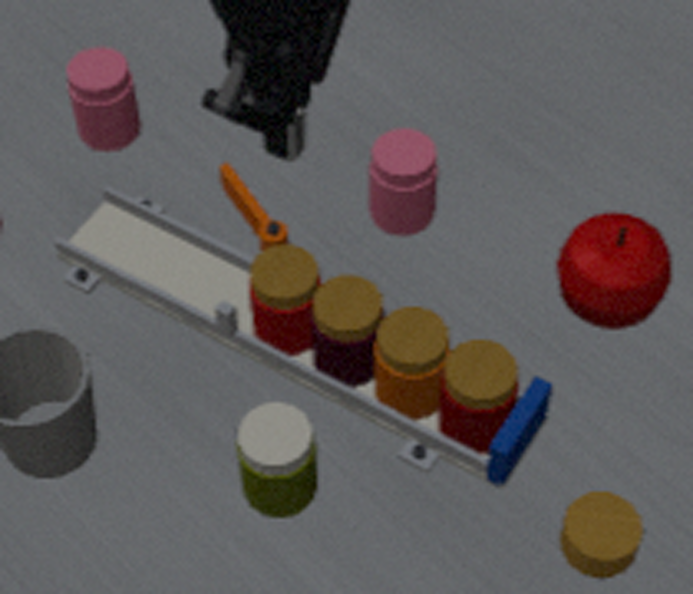

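The fingers stand on the outer side of the bar: tips at (317,250) and bar at (220,295)–(275,185) in the wrist view. All four jars are home and the pink decoy is clear.

```bash
python3 -m jog '[[0,2,-4,0,0],[0,3,-9,0,0],[0,4,-14,0,0],[0,8,-19,0,0],[0,11,-23,0,0],[0,14,-27,0,0],[0,16,-31,0,0],[0,18,-35,0,0],[0,20,-39,0,0],[0,21,-43,0,0],[0,22,-47,0,0],[0,23,-51,0,0],[0,23,-51,0,0]]'; python3 - <<'E'
from st import *
o=telemetry.get_obs();print(lane(o["ee_pos"]),o["ee_pos"])
im,d=viewer.snapshot("wrist");cv2.imwrite("pics/h_wr.png",im[:,:,::-1])
im,d=viewer.snapshot("scene");cv2.imwrite("pics/h_sc.png",cv2.resize(im[100:280,220:430,::-1],None,fx=3.3,fy=3.3,interpolation=cv2.INTER_CUBIC))
E
```

```text
clock: 9.9
ee_pos: [0.5797, -0.1179, 0.0257]
eef_rot: [-180.0, -0.0, -75.9]
ft_force: [-0.3, 1.0, 0.4]
finger_gap: 0.002
[[-234.5713   40.3164]] [ 0.5797 -0.1179  0.0257]
```

View pics/h_wr.png

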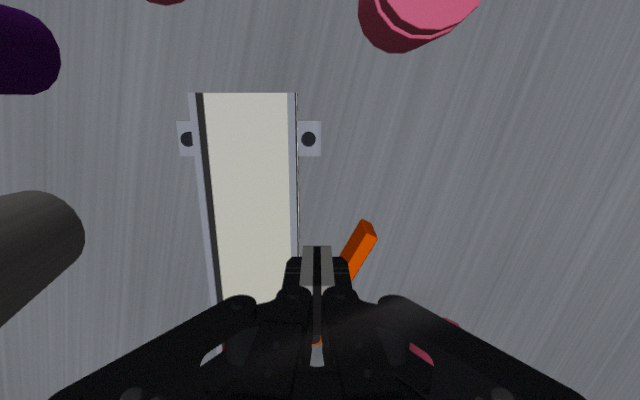

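View pics/h_sc.png

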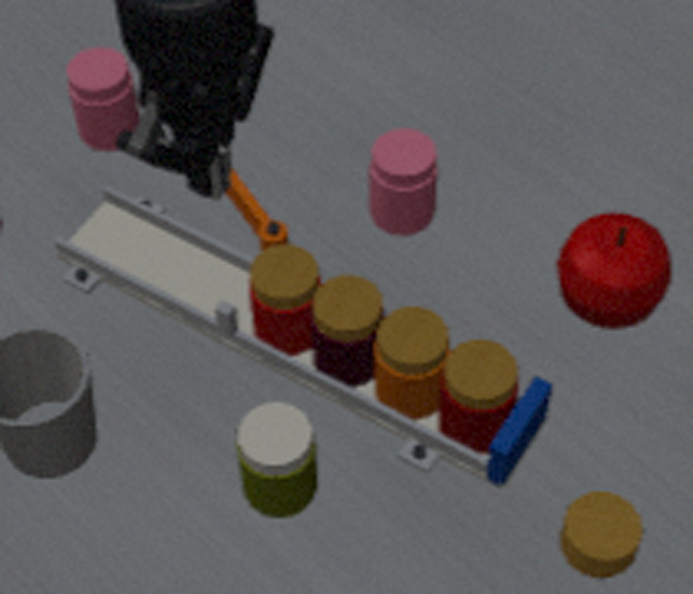

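```bash
python3 - <<'E'
from st import *
o=telemetry.get_obs();print(lane(o["ee_pos"]),o["ee_pos"])
for f in ("g","h"):
    im=cv2.imread(f"pics/{f}_wr.png");H=hsv(im);h,s,v=[H[...,i] for i in range(3)]
    for c,st,mm in comps((h>5)&(h<14)&(s>150)&(v>120),60): print(f,c,st)
cm=viewer.camera_model("wrist")
im=cv2.imread("pics/h_wr.png");H=hsv(im);h,s,v=[H[...,i] for i in range(3)]
for c,st,mm in comps((h>5)&(h<14)&(s>150)&(v>100),60):
    ys,xs=np.nonzero(mm);L=lane(plane("wrist",np.c_[xs,ys],.042));print("gate",st,L.min(0),L.max(0))
c=viewer.camera_model("scene");K=np.array([[c["fx"],0,c["cx"]],[0,c["fy"],c["cy"]],[0,0,1]])
R=Ro.from_euler("xyz",c["rotation"],degrees=True).as_matrix().T;rv=cv2.Rodrigues(R)[0]
pt=lambda X:cv2.projectPoints(np.float64([X]),rv,-R@c["xyz"],K,c["D"])[0].ravel()
p=pt(o["ee_pos"]);print("tip px",p,(p-[220,100])*3.3)
E
python3 - <<'E'
import cv2
a=cv2.imread("pics/h_wr.png")[180:330,240:440]
cv2.imwrite("pics/h_wrc.png",cv2.resize(a,None,fx=4,fy=4,interpolation=cv2.INTER_CUBIC))
E
```

```text
[[-234.3356   41.0869]] [ 0.5789 -0.1179  0.0257]
g [239.0148 250.091 ] [ 203  180   73  126 1825]
h [360.9652 252.5843] [348 220  29  61 575]
gate [ 340  219   37   62 1098] [-255.0787   52.0313] [-220.7033   70.0689]
tip px [285.0048 164.4532] [214.5157 212.6954]
```

View pics/h_wrc.png

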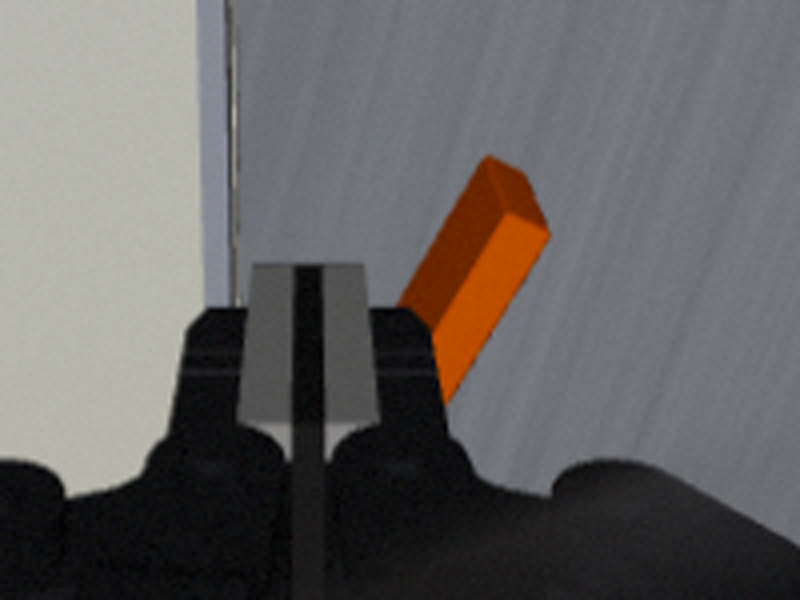

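```bash
python3 - <<'E'
from st import *
o=telemetry.get_obs();print(lane(o["ee_pos"]),o["ee_pos"],o["eef_rot"],o["joint_positions"])
cm=viewer.camera_model("wrist")
im,d=viewer.snapshot("wrist")
for uv in [(310,248),(310,255),(310,265),(310,280),(317,260),(295,262),(345,262),(350,275),(368,240),(360,262),(365,225),(240,250),(400,300)]:
    z=d[uv[1],uv[0]];og,r=rays("wrist",[uv],cm);P=og+r[0]*z;print(uv,round(float(z),3),lane(P)[0],P[2]*1000)
c=viewer.camera_model("scene");im,d=viewer.snapshot("scene")
cr=im[130:210,250:350,::-1];cv2.imwrite("pics/i_sc.png",cv2.resize(cr,None,fx=8,fy=7.5,interpolation=cv2.INTER_CUBIC))
E
```

```text
[[-234.3356   41.0869]] [ 0.5789 -0.1179  0.0257] [179.9902   0.0057 -75.9019] [  3.6382  25.7125  -5.0569  -0.0045 -59.2413  10.4622]
(310, 248) 0.15 [-246.6156   36.9872] 57.092728822398215
(310, 255) 0.144 [-246.2594   37.0996] 63.35699135519043
(310, 265) 0.135 [-246.6039   37.2771] 72.97612543502252
(310, 280) 0.125 [-246.0925   37.4703] 83.73315762941749
(317, 260) 0.14 [-246.2513   40.1751] 67.97348562041455
(295, 262) 0.146 [-242.3546   30.3588] 62.515066000209785
(345, 262) 0.147 [-242.1347   52.7468] 62.10556909087889
(350, 275) 0.17 [-224.4486   57.4062] 43.283404891678536
(368, 240) 0.163 [-244.5225   65.7172] 43.73408089188913
(360, 262) 0.168 [-231.9132   62.3172] 43.123628112726045
(365, 225) 0.175 [-247.2371   65.9764] 30.44160043095112
(240, 250) 0.206 [-220.6033   -8.2535] 6.475735357469925
(400, 300) 0.106 [-249.8266   67.11  ] 102.157583618585
```

View pics/i_sc.png

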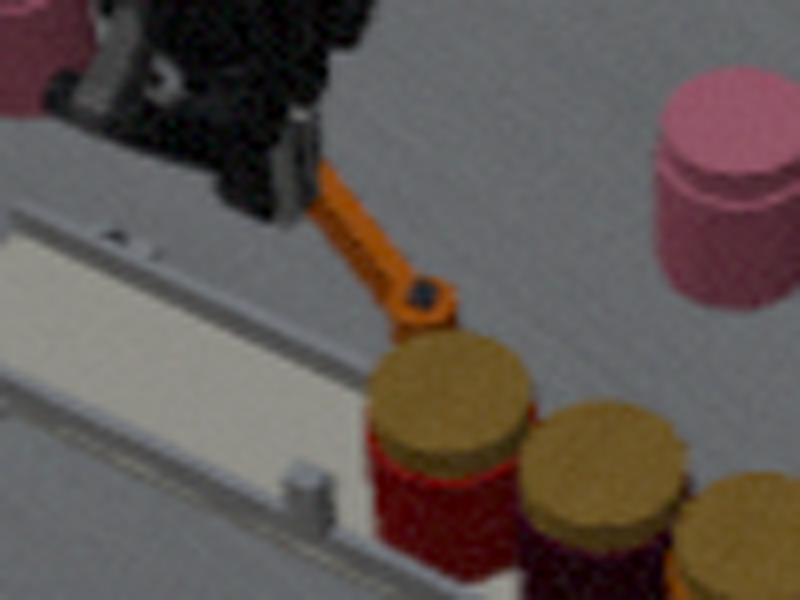

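```bash
python3 - <<'E'
from st import *
o=telemetry.get_obs();c0=lane(o["ee_pos"])[0];print(c0,o["ee_pos"],o["finger_gap"])
for nm in("scene","wrist"):
    cm=viewer.camera_model(nm);im,d=viewer.snapshot(nm)
    ys,xs=np.nonzero(d>0);og,r=rays(nm,np.c_[xs,ys],cm);P=og+r*d[ys,xs][:,None];L=lane(P)
    near=(abs(L[:,0]-c0[0])<22)&(abs(L[:,1]-c0[1])<18)&(P[:,2]>.012)
    org=cv2.cvtColor(im,cv2.COLOR_RGB2HSV)[ys,xs]; near&=~((org[:,1]>140))
    Q=np.c_[L[near],P[near,2]*1000]
    print(nm,len(Q));
    for lo in range(10,110,8):
        q=Q[(Q[:,2]>=lo)&(Q[:,2]<lo+8)]
        if len(q): print(lo,len(q),q.min(0),q.max(0))
E
```

```text
[-234.3299   41.3067] [ 0.5786 -0.1179  0.0258] 0.003857460358407631
scene 434
10 36 [-255.4415   23.5627   12.3663] [-213.341    29.1047   17.9989]
18 29 [-254.3263   23.3799   18.0062] [-212.4471   58.7537   25.0513]
50 10 [-229.4173   33.4675   51.6327] [-223.9751   46.4203   57.665 ]
58 33 [-241.4749   26.2443   58.488 ] [-223.2607   53.9085   65.7212]
66 27 [-241.0519   24.1399   66.2291] [-223.6975   54.1777   73.5902]
74 30 [-232.7839   25.8821   74.4516] [-222.1559   52.6034   81.9824]
82 20 [-231.162    26.9568   82.0332] [-223.1753   46.4693   89.159 ]
90 20 [-228.8955   27.0595   90.0643] [-220.8807   51.8553   97.8724]
98 47 [-246.0624   23.5905   98.155 ] [-220.2154   54.6908  105.7731]
106 14 [-245.667    24.853   106.1094] [-219.1292   56.8158  113.9993]
wrist 16196
10 84 [-255.8581   23.8554   12.1892] [-220.9467   27.8804   17.9887]
18 341 [-256.3275   23.7835   18.0123] [-221.5915   27.8641   20.617 ]
42 1 [-222.1514   58.3162   42.5565] [-222.1514   58.3162   42.5565]
50 79 [-247.1177   28.449    54.6868] [-241.6134   50.5627   57.9651]
58 480 [-246.9995   26.6449   58.0218] [-241.7202   53.6222   65.9942]
66 565 [-247.186    26.5673   66.0028] [-241.4808   53.6624   73.9892]
74 648 [-247.3327   26.5263   74.0177] [-241.461    53.7722   81.9907]
82 810 [-247.45     26.7605   82.0065] [-224.4183   53.6342   89.8875]
90 1050 [-250.1313   23.3123   90.0912] [-223.5571   59.2546   97.9933]
98 1705 [-250.0397   23.3344   98.0023] [-223.591    59.2669  105.9992]
106 758 [-250.4421   24.8728  106.0012] [-227.2492   55.5214  113.9961]
```

```bash
python3 - <<'E'
from st import *
o=telemetry.get_obs();c0=lane(o["ee_pos"])[0]
cm=viewer.camera_model("scene");im,d=viewer.snapshot("scene")
for row in range(148,170,1):
    out=[]
    for x in range(274,296,2):
        og,r=rays("scene",[(x,row)],cm);P=og+r[0]*d[row,x];l=lane(P)[0];out.append("%4d/%3d/%3d"%(l[0],l[1],P[2]*1000))
    print(row," ".join(out))
E
```

```text
148 -222/  2/119 -223/  8/112 -223/ 14/107 -223/ 20/102 -223/ 26/ 96 -222/ 31/ 92 -225/ 40/ 82 -223/ 44/ 79 -267/103/  0 -262/105/  1 -259/108/  0
149 -222/  2/116 -223/  8/110 -223/ 14/104 -223/ 20/ 99 -226/ 29/ 88 -224/ 33/ 86 -224/ 38/ 81 -224/ 45/ 75 -265/101/  0 -261/103/  0 -258/106/ -1
150 -224/  3/112 -223/  8/107 -223/ 14/101 -222/ 18/ 98 -226/ 29/ 85 -225/ 34/ 81 -224/ 38/ 78 -224/ 45/ 72 -263/ 97/  1 -259/100/  1 -256/103/  0
151 -222/  1/111 -222/  6/106 -221/ 11/102 -229/ 26/ 84 -227/ 30/ 81 -225/ 33/ 80 -224/ 38/ 76 -223/ 43/ 72 -262/ 96/  0 -258/ 98/  0 -254/101/  0
152 -223/  1/108 -223/  7/103 -223/ 12/ 97 -231/ 27/ 79 -227/ 29/ 79 -226/ 33/ 76 -223/ 36/ 75 -224/ 44/ 67 -237/ 65/ 39 -256/ 96/  0 -252/ 97/  0
153 -289/ 72/  0 -242/ 28/ 69 -222/ 11/ 96 -231/ 27/ 76 -227/ 28/ 77 -226/ 33/ 73 -225/ 38/ 69 -223/ 43/ 65 -235/ 63/ 40 -255/ 94/ -1 -250/ 95/  1
154 -287/ 69/  0 -283/ 71/  1 -236/ 26/ 70 -230/ 26/ 75 -228/ 29/ 73 -227/ 34/ 68 -222/ 35/ 71 -223/ 42/ 63 -231/ 58/ 43 -229/ 62/ 41 -249/ 93/  0
155 -286/ 68/ -1 -281/ 69/  1 -238/ 28/ 65 -232/ 27/ 69 -227/ 28/ 71 -2
[... 1433 characters left out ...]
/ 48/  0 -256/ 50/  0 -253/ 52/  0 -250/ 55/  0 -246/ 58/  0 -242/ 60/  0 -239/ 63/ -1 -235/ 64/  0 -216/ 48/ 27
166 -266/ 40/  1 -264/ 44/ -1 -258/ 44/  2 -255/ 47/  1 -252/ 51/  0 -247/ 52/  1 -243/ 54/  1 -241/ 58/  0 -236/ 59/  0 -233/ 62/  0 -215/ 47/ 25
167 -255/ 28/ 17 -260/ 40/  0 -257/ 43/  0 -252/ 44/  2 -251/ 49/ -1 -246/ 50/  0 -242/ 52/  0 -239/ 55/  0 -236/ 58/ -1 -231/ 59/  0 -227/ 61/  1
168 -252/ 24/ 19 -248/ 27/ 19 -255/ 41/  0 -252/ 43/  0 -249/ 47/ -1 -245/ 48/  0 -241/ 51/ -1 -238/ 53/ -1 -232/ 53/  3 -228/ 56/  1 -225/ 59/  0
169 -251/ 23/ 17 -247/ 25/ 17 -243/ 27/ 18 -251/ 42/ -1 -246/ 42/  1 -242/ 45/  0 -239/ 48/  0 -235/ 50/  0 -231/ 52/  1 -227/ 54/  1 -224/ 57/  0
```

Both depth cameras agree that the physical fingertips are at z ≈ 53 mm while the telemetry TCP reads 26 mm. The fingers therefore passed over the bar, whose top reads 43 mm, and the gate has not moved. I'll go back out over it and descend further, checking the tip height by depth.

```bash
python3 -m jog '[[0,0,4,-3,0],[0,-3,12,-3,0],[0,-6,20,-3,0],[0,-10,29,-3,0],[0,-15,38,-3,0],[0,-20,46,-3,0],[0,-23,51,-3,0],[0,-23,51,-3,0],[0,-23,51,4,0],[0,-23,51,11,0],[0,-23,51,16,0],[0,-23,51,16,0],[0,-23,51,16,0]]'
cat > tip.py <<'E'
from st import *
o=telemetry.get_obs();c0=lane(o["ee_pos"])[0];print(o["clock"],c0,o["ee_pos"][2],o["finger_gap"],o["ft_force"])
for nm in("scene","wrist"):
    cm=viewer.camera_model(nm);im,d=viewer.snapshot(nm)
    ys,xs=np.nonzero(d>0);og,r=rays(nm,np.c_[xs,ys],cm);P=og+r*d[ys,xs][:,None];L=lane(P)
    near=(abs(L[:,0]-c0[0])<16)&(abs(L[:,1]-c0[1])<14)&(P[:,2]>.007)
    Q=np.c_[L[near],P[near,2]*1000];Q=Q[Q[:,2].argsort()][:40:4];print(nm);print(Q)
    if nm=="wrist": cv2.imwrite("pics/%s_wr.png"%sys.argv[1],im[:,:,::-1])
    else: cv2.imwrite("pics/%s_sc.png"%sys.argv[1],cv2.resize(im[100:280,220:430,::-1],None,fx=3.3,fy=3.3,interpolation=cv2.INTER_CUBIC))
E
python3 tip.py k
```

```text
clock: 11.33
ee_pos: [0.5235, -0.1082, 0.009]
eef_rot: [179.9, 0.0, -75.9]
ft_force: [-0.3, -0.2, 0.7]
finger_gap: 0.001
11.3333 [-211.5089   92.4318] 0.00899576766502791 0.0013936669243459858 [-0.2781 -0.2085  0.6541]
scene
[[-204.9395   85.7755   33.1669]
 [-201.4058   88.5961   38.8624]
 [-213.1835   79.607    40.5768]
 [-203.4364   84.1814   41.8676]
 [-204.723    78.5713   43.3102]
 [-215.8861   80.2484   44.6783]
 [-201.4034   85.1953   45.2039]
 [-205.7238   84.2178   46.76  ]
 [-203.1675   84.2768   48.1637]
 [-204.6145   78.925    49.2649]]
wrist
[[-223.1156   92.1465   38.261 ]
 [-223.2869   91.2119   38.6166]
 [-223.4438   85.6376   38.9423]
 [-223.5798   92.6005   39.2253]
 [-223.2478   89.8211   39.5919]
 [-222.7818   93.9872   39.6834]
 [-223.8925   91.6693   39.8742]
 [-223.4576   86.5952   40.0243]
 [-223.9914   90.7467   40.0794]
 [-223.5244   94.4335   40.1637]]
```

```bash
python3 -m jog '[[0,0,0,3,0],[0,0,0,6,0],[0,0,0,6,0]]' && python3 -m jog '[[0,0,0,3,0],[0,0,0,6,0],[0,0,0,6,0],[0,0,0,6,0]]'
python3 tip.py l
```

```text
clock: 11.68
ee_pos: [0.5233, -0.108, 0.0031]
eef_rot: [179.9, 0.0, -75.9]
ft_force: [-0.4, -0.2, 0.7]
finger_gap: -0.003
clock: 12.02
ee_pos: [0.5236, -0.1081, -0.0025]
eef_rot: [180.0, 0.0, -75.9]
ft_force: [0.1, 0.3, -0.3]
finger_gap: -0.0
12.0167 [-211.3997   92.3237] -0.0024505132679605163 -0.00011284267296488384 [ 0.0611  0.2877 -0.3283]
scene
[[-207.8671   85.419    22.1543]
 [-201.9047   88.4169   26.0027]
 [-211.4694   79.7497   28.7369]
 [-204.9372   85.5345   30.2081]
 [-202.1935   85.3854   31.955 ]
 [-201.1282   91.6564   32.9579]
 [-210.2735   78.4311   33.9017]
 [-205.5578   83.0184   35.4393]
 [-203.3627   83.6101   36.1515]
 [-213.7646   80.0967   36.6254]]
wrist
[[-222.9938   89.4124   26.5909]
 [-223.2021   95.4657   27.0219]
 [-223.3167   87.562    27.2629]
 [-223.4196   96.8423   27.4738]
 [-223.4786   85.2536   27.6011]
 [-223.5111   92.2027   27.664 ]
 [-223.0976   90.8136   27.863 ]
 [-223.7274   91.7369   28.1134]
 [-223.3992   94.9617   28.4838]
 [-223.4625   96.7996   28.6144]]
```

View pics/l_sc.png

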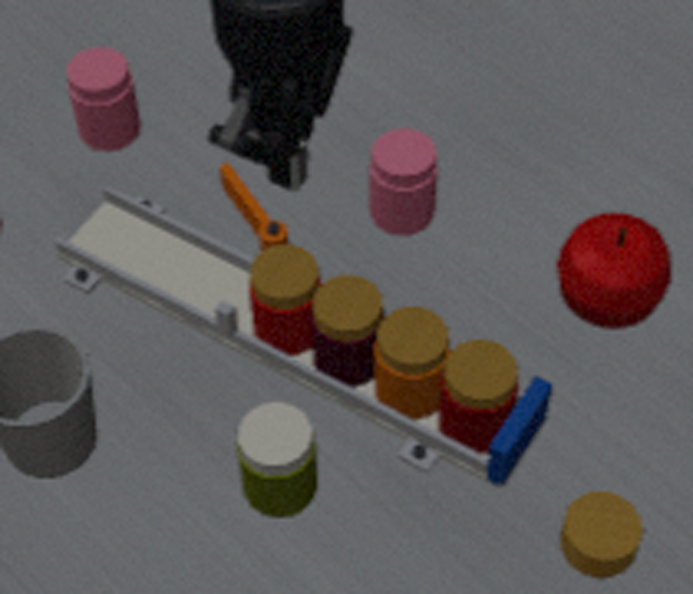

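```bash
python3 - <<'E'
from st import *
o=telemetry.get_obs();c0=lane(o["ee_pos"])[0]
cm=viewer.camera_model("scene");im,d=viewer.snapshot("scene")
ys,xs=np.nonzero(d>0);og,r=rays("scene",np.c_[xs,ys],cm);P=og+r*d[ys,xs][:,None];L=lane(P)-c0;z=P[:,2]*1000
for lo in range(25,200,8):
    k=(z>=lo)&(z<lo+8)&(abs(L[:,0])<70)&(L[:,1]>-80)&(L[:,1]<60)&(im[ys,xs].max(1)<110)&(np.hypot(L[:,0]-75,L[:,1]-20)>30)
    if k.sum(): print(lo,k.sum(),L[k].min(0),L[k].max(0))
E
```

```text
25 45 [-35.6329 -61.6616] [20.365   5.5353]
33 66 [-35.8927 -64.2164] [33.333   5.2795]
41 50 [-21.5142 -62.8411] [28.7438  6.6359]
49 24 [  3.0895 -15.5873] [10.7187  5.7086]
57 45 [  5.3779 -79.921 ] [69.3964 12.3843]
65 48 [ -6.2868 -79.7179] [56.5046 25.0833]
73 75 [-10.5918 -39.9957] [13.094  33.7127]
81 58 [-11.3135 -42.9577] [15.9969 41.2544]
89 78 [-12.6756 -51.4392] [17.2085 49.0225]
97 76 [  2.9431 -54.404 ] [17.8699 52.9393]
105 100 [-12.3798 -63.0159] [17.1686 59.6648]
113 142 [-12.1822 -63.3011] [19.202  55.0282]
121 94 [ -6.0475 -52.3214] [19.6576 14.0272]
129 74 [ -9.9259 -43.1762] [ 18.1852 -10.371 ]
137 43 [ -8.1808 -41.5634] [ 11.251  -22.0728]
145 37 [-12.8222 -39.3764] [ 34.6606 -12.2255]
153 112 [-28.9251 -40.5605] [37.1715 14.8079]
161 135 [-26.854  -39.7286] [37.327  16.1466]
169 127 [-24.3163 -39.5742] [37.6919 17.0457]
177 124 [-28.2268 -39.3219] [37.9237 17.3744]
185 145 [-25.7919 -39.6935] [38.885  20.3597]
193 160 [-24.257  -39.6845] [38.0818 11.2644]
```

The tip is now at about 26 mm with no contact force, and the linkages clear the lids. I'll push the bar again.

```bash
python3 -m jog '[[0,2,-4,0,0],[0,3,-9,0,0],[0,4,-14,0,0],[0,8,-19,0,0],[0,11,-23,0,0],[0,14,-27,0,0],[0,16,-31,0,0],[0,18,-35,0,0],[0,20,-39,0,0],[0,21,-43,0,0],[0,22,-47,0,0],[0,23,-51,0,0],[0,23,-51,0,0]]'; python3 tip.py m | head -2
```

```text
clock: 13.25
ee_pos: [0.5799, -0.118, -0.0022]
eef_rot: [-180.0, -0.0, -75.9]
ft_force: [0.8, -0.0, -0.7]
finger_gap: 0.002
13.25 [-234.7246   40.1451] -0.0021786987103302874 0.0019349682108864487 [ 0.805  -0.0366 -0.6913]
scene
```

View pics/m_wr.png

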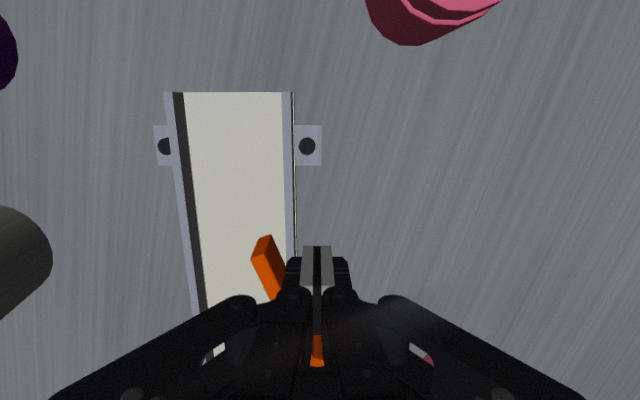

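View pics/m_sc.png

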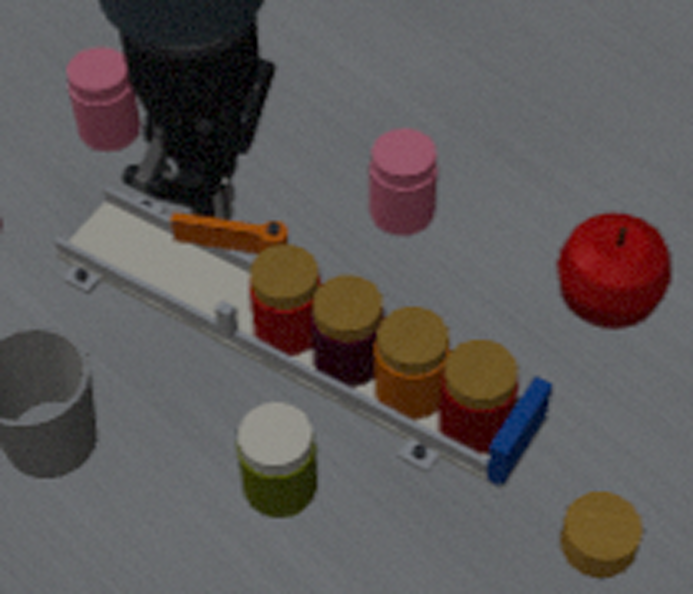

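The bar now swings with the fingers: in the scene view it runs from (172,228) to (275,232), about 1.2 rad. I'll continue along the arc.

```bash
python3 -m jog '[[0,0,-4,0,0],[0,0,-8,0,0],[0,-1,-12,0,0],[0,-2,-16,0,0],[0,-3,-20,0,0],[0,-5,-24,0,0],[0,-7,-28,0,0],[0,-9,-32,0,0],[0,-12,-35,0,0],[0,-15,-38,0,0],[0,-18,-40,0,0],[0,-21,-42,0,0],[0,-24,-43,0,0],[0,-27,-44,0,0],[0,-29,-45,0,0],[0,-31,-46,0,0],[0,-31,-46,0,0]]'; python3 tip.py n | head -2
```

```text
clock: 14.77
ee_pos: [0.6162, -0.0762, -0.0021]
eef_rot: [-180.0, 0.0, -75.9]
ft_force: [0.1, -0.2, 0.6]
finger_gap: -0.0
14.7667 [-202.976    -5.2988] -0.002091767379989097 -4.280938351809399e-05 [ 0.0782 -0.158   0.6377]
scene
```

View pics/n_sc.png

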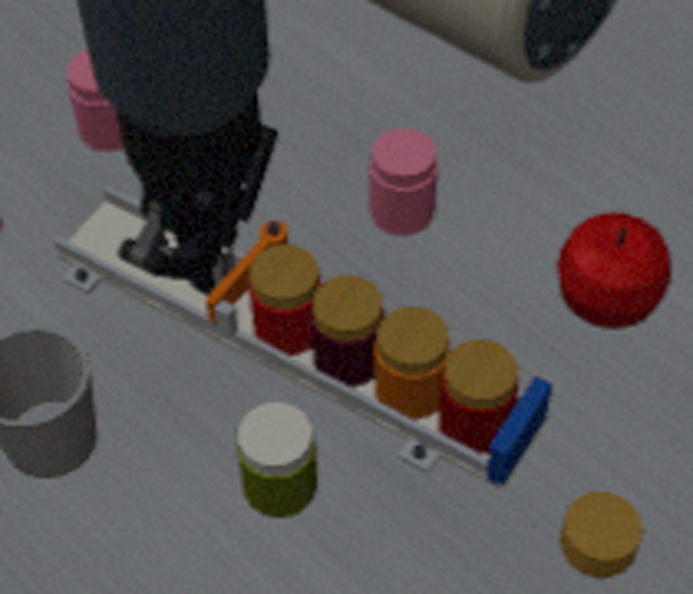

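Nearly shut: the bar end at (215,310) has almost reached the hard-stop post at (228,318). I'll press on in 1 mm steps until the force rises.

```bash
python3 -m jog '[[0,-1,0,0,0],[0,-2,0,0,0],[0,-2,0,0,0]]'; python3 -m jog '[[0,-1,0,0,0],[0,-2,0,0,0],[0,-2,0,0,0]]';python3 tip.py o | head -2
```

```text
clock: 15.12
ee_pos: [0.6156, -0.0747, -0.0021]
eef_rot: [-180.0, -0.0, -75.9]
ft_force: [0.1, -0.1, 0.3]
finger_gap: -0.001
clock: 15.37
ee_pos: [0.6155, -0.0744, -0.002]
eef_rot: [-180.0, -0.1, -75.9]
ft_force: [2.0, -6.9, -2.7]
finger_gap: 0.0
15.3667 [-201.1025   -5.039 ] -0.002004172873854314 0.0002402932639117017 [ 2.0476 -6.9334 -2.6532]
scene
```

View pics/o_sc.png

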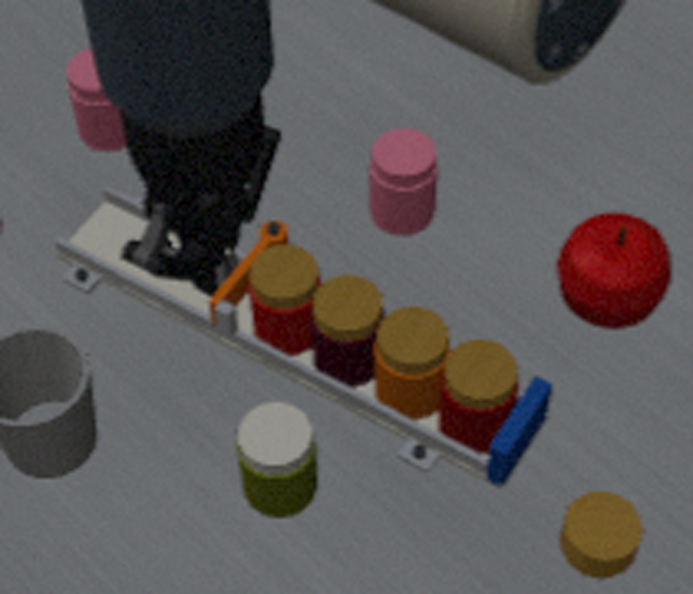

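The force rose to 7 N and motion stalled at x = -201 mm, the value predicted for shut. I'll press and hold, back straight off, lift and retreat to look.

```bash
python3 -m jog '[[0,-1,0,0,0],[0,-1,0,0,0],[0,-1,0,0,0],[0,3,0,0,0],[0,10,0,0,0],[0,20,0,0,0],[0,30,0,0,0],[0,35,0,0,0],[0,35,0,-15,0],[0,35,0,-45,0],[0,35,0,-80,0],[0,35,0,-120,0],[0,35,0,-150,0],[0,35,0,-180,0]]'; python3 -m jog '[[0,20,30,0,0],[0,50,60,0,0],[0,80,95,0,0],[0,110,130,0,0],[0,140,165,0,0],[0,170,195,0,0],[0,200,225,0,0],[0,220,240,0,0],[0,220,240,0,0],[0,220,240,0,0]]'; python3 - <<'E'
from st import *
for nm in("scene","top"):
    im,d=viewer.snapshot(nm);cm=viewer.camera_model(nm)
    y0,x0,y1,x1=(100,220,280,430) if nm=="scene" else (100,190,320,480)
    cv2.imwrite(f"pics/p_{nm}.png",cv2.resize(im[y0:y1,x0:x1,::-1],None,fx=2.7,fy=2.7,interpolation=cv2.INTER_CUBIC))
    H=hsv(np.ascontiguousarray(im[:,:,::-1]));h,s,v=[H[...,i] for i in range(3)]
    roi=np.zeros(h.shape,bool);roi[y0:y1,x0:x1]=1
    for c,st,mm in comps((h>15)&(h<25)&(s>100)&(v>70)&roi,60):print(nm,c,st,lane(plane(nm,[c],.064))[0])
    for c,st,mm in comps((h>5)&(h<14)&(s>150)&(v>100)&roi,25):
        ys,xs=np.nonzero(mm);L=lane(plane(nm,np.c_[xs,ys],.042));print("gate?",c,st,L.min(0),L.max(0),cv2.fitLine(np.float32(L),2,0,.01,.01).ravel())
E
```

```text
clock: 16.63
ee_pos: [0.6236, -0.1072, 0.1803]
eef_rot: [-179.9, -0.0, -75.9]
ft_force: [0.1, -0.4, -0.1]
finger_gap: -0.003
clock: 17.47
ee_pos: [0.4428, -0.3806, 0.1776]
eef_rot: [180.0, 0.0, -76.1]
ft_force: [-0.1, -0.4, 0.4]
finger_gap: 0.002
scene [305.4322 181.9597] [296 174  20  17 273] [-153.2608    0.3632]
scene [324.6316 191.6877] [315 184  21  17 285] [-109.066    -0.1723]
scene [354.6882 206.8157] [334 193  43  28 651] [-43.0288  -0.7817]
scene [401.42   259.9838] [390 249  25  25 431] [ 78.4505 -54.8154]
top [342.5669 206.3491] [332 196  22  22 381] [-152.0916    0.2739]
top [318.4015 212.7702] [308 202  22  23 396] [-108.3701    0.1221]
top [294.294  219.2889] [283 209  23  22 398] [-65.0116   0.1835]
top [269.7245 225.5816] [259 215  23  22 392] [-21.1893  -0.329 ]
top [219.464  226.3127] [208 216  24  22 403] [ 63.815  -21.9895]
gate? [359.1148 202.0984] [355 189  10  27  61] [-188.0955  -28.0881] [-182.6755   21.9328] [   0.004    -1.     -185.6369   -3.2033]
gate? [365.0938 222.4688] [361 217   9  11  32] [-192.9115   25.9034] [-177.4872   44.2052] [   0.0102    0.9999 -185.3723   35.4514]
```

View pics/p_scene.png

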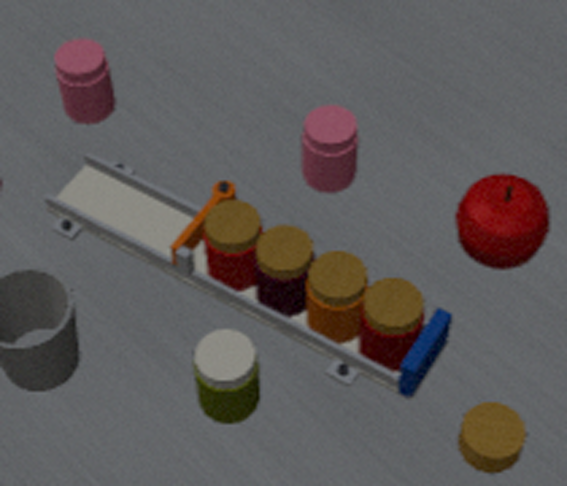

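View pics/p_top.png

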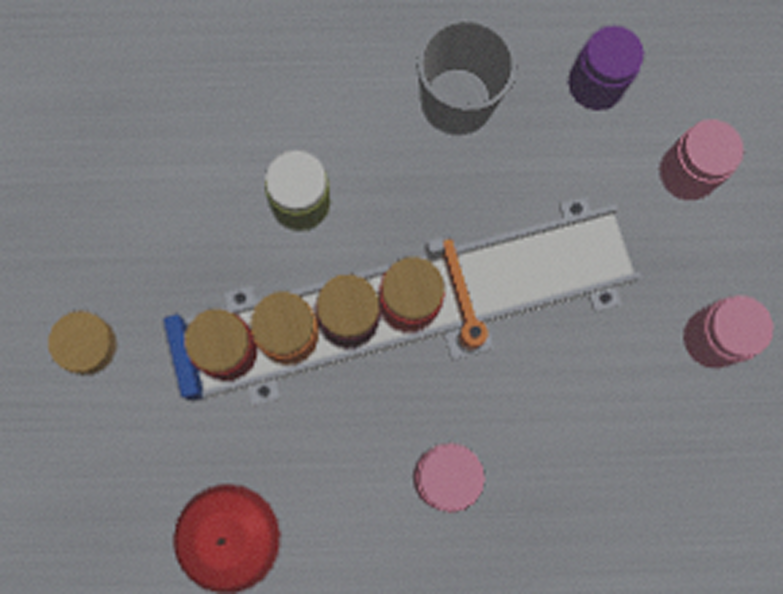

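The pictures show the row closed up against the stop (lids from (220,343) to (412,287) in the top crop) and the bar straight across behind it, about 0.004 rad from square. The bystanders are unmoved and the arm is clear, so I'm handing in.

```bash
python3 -c "
from station import finish_job
print(finish_job())"
```

```text
the job is handed in; nothing more can be done
None
```

The four jars are pushed home against the blue stop as one train, the orange gate is shut behind them, and the job is handed in. It took about 17.5 s of the 50 s allowed; `finish_job()` gives no verdict.

- **Jars:** the last top view puts the lids at x ≈ -21, -65, -108 and -152 mm, all within 0.4 mm of the lane centre line. My lane frame reads about 2 mm high against the gate pivot. Corrected for that, the jars are still within about 1 mm of home. The final push stalled at about 12 N.
- **Gate:** the bar lies across the lane within about 0.01 rad of shut. The push ended against its hard stop at about 7 N.
- **Bystanders:** the spare jar, cup, apple and lids look unmoved in the pictures; I measured only the lid stack, which had not moved. The arm was clear of everything at the end.
- **What disagreed:** both depth cameras put the real fingertips about 28 mm above the reported tool position. Because of this, the row was pushed near the height of the lids rather than mid-jar, and no tipping showed. My first gate stroke also passed over the bar without touching it. I went back, lowered the fingers until the depth images showed about 26 mm, and the second stroke shut the gate.

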